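# Bring an eccentric to its high point under a dial gauge

## Task

On the bench centres, gently push the dial gauge's slide fully home against its stop, so that its sprung plunger bears on the eccentric. Then turn the upright spindle by its knurled knob, watching the gauge, until the plunger is pushed in as far as the eccentric can push it, and let go there. Do not touch the plunger, and leave the other things on the bench where they are.

Things in the scene. Friction and masses are not known exactly. Their poses are not given: they have to be found in the camera images.
- knob_grip (a point): middle of the round knurled knob (dark steel, 34 mm diameter, 36 mm high, from 22 mm below to 14 mm above this point) topping the upright spindle; on the spindle axis, 122 mm above the bench, fixed to the base. z = spindle axis (up), -y points from the spindle to the dial gauge. The spindle turns endlessly either way against light friction (0.06 N m) and stays where left.
- centres: the grey bench centres, fixed: base plate 120 (x) by 215 (y) by 18 mm, y from +48 to -168 mm; origin at bench height on the spindle axis, axes as knob_grip. A column at +x carries the top bearing arm (top 93 mm high) under the knob. Below it on the spindle is the eccentric: a 48 mm steel disc, centre 4 mm off the axis; its starting direction is unknown.
- tab_top (a point): middle of the top edge of the upright push tab of the gauge slide, 103 mm above the bench; aluminium plate 36 mm wide (x), 9 mm thick (y), free for the top 60 mm at its back (-y) and 33 mm at its front, where the dial case stands 15 mm away. Pushing its back towards +y takes the slide home. The point moves with the slide, axes as knob_grip. More than 40 N of push or squeeze spoils the slide.
- slide_block (a point): centre of the slide's body, an aluminium block 42x78x14 mm, 27 mm above the bench, which carries the tab and the dial case (44 mm round, white face upward 70 mm above the bench with a black needle)
- gauge_slide (a joint): travel of the dial gauge's slide, m: 0 = home against the stop block, grows to 0.037 away from the spindle (-y); friction about 4 N, plus up to 3 N of plunger spring in the last 15 mm, then a hard stop; stays where left
- plunger (a joint): travel of the sprung gauge plunger, m: 0 = out, grows as it is pushed into the gauge (limit 0.012); spring 0.7 N when out, 2.5 N at 0.010. With the slide home it reads about 0.0055 + 0.004 cos(a), a = angle of the eccentric's high point from the plunger: lowest 0.0015, highest about 0.00945. The dial's needle turns once clockwise for 12 mm.
- plunger_nose (a point): the plunger's ball nose (10 mm ball on a 5 mm rod), its centre, 60 mm above the bench between the dial case and the eccentric; not to be touched
- nut: bystander: steel hexagon nut 34x30x16 mm lying on the base plate at the -x side of the gauge slide; origin under its centre
- bush: bystander: plain bronze bush, 28 mm diameter, 26 mm high, standing on the base plate at the +x side of the gauge slide; origin under its centre
- oil_bottle: bystander: green squeeze oil bottle, 45 mm diameter, 150 mm high with spout, standing near the vice; origin under its centre
- caliper: bystander: digital caliper 230 mm long lying flat on the left of the bench; origin under its centre

How it is judged (in metres and radians):
On the way, in this order (a step that is already met when the one before it is completed fails the run):
1. the gauge slide is home against its stop (value of joint gauge_slide below 0.0015 m), for 0.2 s.
2. the spindle is turned until the gauge reads its greatest (value of joint gauge_slide below 0.0015 m and value of joint plunger above 0.00915 m), for 0.3 s.
At the end, for the whole second after the job is handed in: The gauge slide is within 1.5 mm of its stop and the plunger stands within 0.3 mm of its greatest reading (above 9.15 mm), held there by the eccentric with the knob released; nut, bush, oil bottle and caliper are within 15 mm of where they were (all of step 2 and not (distance of nut from where it was at the start of the episode above 0.015 m) and not (distance of bush from where it was at the start of the episode above 0.015 m) and not (distance of oil_bottle from where it was at the start of the episode above 0.015 m) and not (distance of caliper from where it was at the start of the episode above 0.015 m)); the robot touches nothing.
It fails at once if the push tab or gauge slide is pushed or squeezed with more than 40 N (contact force between the fingers and gauge_slide above 40 N).
It fails at once if the plunger is worked by hand instead of by the eccentric (contact force between the arm and plunger above 1 N).
It fails at once if a bystander is disturbed (distance of any of nut, bush, oil_bottle, caliper from where it was at the start of the episode above 0.015 m).
It also fails if it takes over 72 s, if anything falls off the work surface, if the arm or the gripper's body presses on something with over 40 N, if the wrist force passes 120 N, or if a joint passes its speed limit or range.

## Robot

A 6-joint arm with a two-finger parallel gripper is mounted at the origin on a cart in front of the work surface, level with it; the furniture and walls round the work are solid. World frame = base frame: x ahead of the robot, y to its left, z up, the work surface at z = 0. Lengths are in mm, angles in rad, forces in N, time in s.
With the tool pointing down it reaches from about 350 to 775 mm from the base axis. Payload 7.3 kg.
Tool frame: the origin (TCP) lies midway between the tips of the shut fingers; the grasp point (between the pads) lies 19 mm behind it (grasp_offset is the z of the grasp point in the tool frame, in mm); z points along the fingers, y is the direction in which the jaws open and shut (so a half turn about z gives the same grasp; the last joint's range is limited). The gripper opens to 92 mm and grips with 3 to 60 N. Pads are 19 mm wide; open, the fingers measure 130 mm over their backs; the gripper's body (75 mm by 190 mm) begins 47 mm behind the grasp point.
Start: joints at [-1.385, 0.342, 1.524, -0, 1.275, -0.146], TCP at [171.039, -496.377, 226.741] pointing down, gripper open.
Joint ranges: [-2.53, 2.53], [-0.77, 2.02], [0.04, 2.7], [-1, 4.14], [0.28, 2.66], [-3.11, 3.11]. Speed limits (rad/s): [2.57, 2.57, 3.14, 3.14, 3.14, 3.14].

## Interface

Orientations are given as [roll, pitch, yaw] about the fixed x, y, z axes, in that order (R = Rz(yaw) Ry(pitch) Rx(roll)).
In Python, from plant import get_obs, capture, camera_model, close_job, boxes_of, regions_of, place_of, grasp_offset gives the robot as it stands. The module is installed in compiled form; this text tells all that it offers.
- The arm moves only by the tool send_rows, never from a script. Its argument "targets" is a list that holds one entry, the list of rows, each a list of 7 numbers: the turn, a rotation vector about the tool's x, y, z in degrees, then the shift along the tool's x, y, z in mm, then the closure, from -1 (fully open) to 1 (shut). A call has 1 to 5 rows; each row is the pose to reach, as a shift and turn from the pose commanded when the call began, along the tool's axes at that moment; what a row does not reach only later rows make up. A row lasts 1/12 s, in which the tool goes at most 41.7 mm and 7.16 degrees, less where a joint would pass 70% of its speed; a pose out of reach is approached as far as the arm can. A call with a gripper value outside its range is refused whole. The fingers move at their own pace and stop on an object; the grip force is fixed at half the most. Time passes only in rows, so rows that repeat a pose let the fingers close. It gives the time, the measured TCP pose, the force and the opening at its end, in the units of the state.
- get_obs(): the state, without advancing time (a new reading comes with each control period).
- capture(name): name is "scene" or "top"; returns the picture (384x512x3 uint8, red, green, blue); there is no depth.
- camera_model(name): a dict with "K" (3x3 intrinsics, pixels), "world_to_cam" (4x4, takes a point from world to camera coordinates). Camera axes: x right, y up, looking along -z (the intrinsics and any distortion apply to the point x, -y, -z); pixel columns grow to the right and rows downward; lengths in mm; the calibration is good to about 2 mm. A picture is of the moment at which its call begins. camera_model takes no time and is no camera call.
- close_job(): hands the job in, once; it reports no verdict.
Trained networks look in the newest picture that a camera, given by its name, has taken for a name from the list of things; names that differ only in an ending like _2 or _b are one class to them, and where a whole thing is asked for, a point or a joint stands for the part that bears it (a point fixed in the world has none). Each returns a list of dicts, best first, with "conf" (0 to 1); they miss things now and then, are a little off and sometimes report something else, mostly with a low value. They report only what shows in the picture. A call takes as long as a camera call.
- boxes_of(label, camera): "location" ([row, column] in pixels, amid what is visible of it).
- regions_of(label, camera): "region" (384x512 bool, what is visible of it) and "location" ([row, column] in pixels, amid what is visible of it).
- place_of(label, camera): "location" ([row, column] in pixels: a listed point, or the origin of a listed thing).
The state is a dict: "time": time; "joint_positions": joint angles; "dq": joint speeds; "tau": joint torques, N m; "tool_pos": TCP position; "tcp_rot": TCP orientation; "contact_force": force on the tool from outside, world axes, zero at the start; "moment": the same for the moment, N m; "grip_width": finger opening in mm.
Only numpy, scipy, OpenCV 4.12 (cv2) and the standard library are available. Lean on these libraries where they do the work, as an engineer would, in place of code of your own. Each camera call takes 0.05 s, during which the arm holds its last target.

## Working session

There is one attempt and no reset: what is moved stays moved. The work goes in short steps, Python scripts to look and compute and a tool call to move; the robot and the scene stay as the last step left them, time stands still between calls to the robot, and variables do not carry over. Pictures are saved under pics/ and viewed, and the job is handed in when it is done.

Besides the shell and the picture viewer there is one more tool, called after "Call:" as name(argument=value, ...), one argument or row to a line, values as JSON. send_rows: Moves the arm, as the interface text tells. Its arguments: {"type":"object","properties":{"targets":{"type":"array","items":{"type":"array","items":{"type":"array","items":{"type":"number"}}}}},"required":["targets"]}

```bash
mkdir -p pics
python3 - <<'E'
from plant import *
import cv2
o=get_obs();print({k:(v if not hasattr(v,'round') else v) for k,v in o.items()}, grasp_offset)
for c in("scene","top"):
    im=capture(c);cv2.imwrite(f"pics/{c}0.png",cv2.cvtColor(im,cv2.COLOR_RGB2BGR))
    m=camera_model(c);print(m)
    for l in("knob_grip","centres","tab_top","slide_block","plunger_nose","nut","bush","oil_bottle","caliper"):
        try:print(c,l,[(round(d['conf'],2),[round(float(x),1) for x in d['location']]) for d in place_of(l,c)[:2]])
        except Exception as e:print(l,e)
E
```

```text
{'time': 0.0, 'joint_positions': array([-1.38502140e+00,  3.42711859e-01,  1.52500064e+00,  1.79172529e-06,
        1.27538305e+00, -1.46015055e-01]), 'dq': array([ 8.71526547e-04, -8.54914627e-06, -5.90208102e-04, -1.31748976e-03,
        2.47202405e-04, -5.92254426e-04]), 'tau': array([-8.74952766e-04, -4.31243527e+01, -2.44219244e+01,  7.17330887e-02,
        5.59792563e-02, -1.19413389e-04]), 'tool_pos': array([ 170.95171076, -495.96974677,  226.05630916]), 'tcp_rot': array([-3.14010600e+00, -2.20361228e-04,  3.31789294e-01]), 'contact_force': array([-0.06280039,  0.48901157,  0.67579032]), 'moment': array([ 0.01788773,  0.00590363, -0.06091728]), 'grip_width': 91.74273517859092} -18.8
{'K': array([[440.08172414,   0.        , 253.39562377],
       [  0.        , 440.08172414, 188.9873457 ],
       [  0.        ,   0.        ,   1.        ]]), 'world_to_cam': array([[-5.82868548e-01, -8.12370775e-01, -1.78319745e-02,
         2.78630625e+02],
       [ 6.06521239e-01, -4.49567681e-01,  6.55759778e-01,
        -3.67039980e+02],
       [-5.40736758e-01,  3.71406278e-01,  7.54758991e
[... 729 characters left out ...]
9298346e-01, -3.34345144e-02,
         1.85176138e+00],
       [ 9.85339270e-01,  1.09482766e-02,  1.70254687e-01,
        -5.10477731e+02],
       [-1.69769176e-01, -3.58183170e-02,  9.84832714e-01,
        -8.64121833e+02],
       [ 0.00000000e+00,  0.00000000e+00,  0.00000000e+00,
         1.00000000e+00]])}
top knob_grip [(0.67, [204.3, 316.3])]
top centres [(0.71, [212.5, 309.2]), (0.29, [206.5, 331.3])]
top tab_top [(0.79, [196.8, 373.1])]
top slide_block [(0.75, [203.7, 353.7]), (0.67, [197.8, 373.8])]
top plunger_nose [(0.49, [203.6, 332.8])]
top nut [(0.52, [223.0, 342.9])]
top bush [(0.48, [186.7, 354.1])]
top oil_bottle [(0.65, [186.2, 352.4])]
top caliper [(0.87, [185.7, 163.0])]
```

```bash
cat > h.py <<'E'
import numpy as np,cv2
from plant import *
def proj(p,c):
    m=camera_model(c);q=m['world_to_cam']@np.r_[p,1.];v=m['K']@np.array([q[0],-q[1],-q[2]]);return v[:2]/v[2] # col,row
def atz(rc,z,c):
    m=camera_model(c);W=m['world_to_cam'];R=W[:3,:3];t=W[:3,3];C=-R.T@t
    d=np.linalg.inv(m['K'])@np.array([rc[1],rc[0],1.]);d=R.T@np.array([d[0],-d[1],-d[2]])
    return C+d*(z-C[2])/d[2]
def crop(c,r0,r1,c0,c1,name,k=6,grab=True):
    im=capture(c);cv2.imwrite(name,cv2.cvtColor(cv2.resize(im[r0:r1,c0:c1],None,fx=k,fy=k,interpolation=cv2.INTER_CUBIC),cv2.COLOR_RGB2BGR))
    return im
E
python3 - <<'E'
from h import *
print(atz((204.3,316.3),122,'top'),atz((170.5,289),122,'scene'))
print(atz((196.8,373.1),103,'top'),atz((148.7,321.3),103,'scene'))
print('slide',atz((203.7,353.7),27,'top'),atz((212.5,309.2),0,'top'),atz((201.2,283.8),0,'scene'))
crop('top',150,250,270,400,'pics/t1.png');crop('scene',110,230,190,350,'pics/s1.png',5)
E
```

```text
[ 468.28870962 -115.08615604  122.        ] [ 470.29711728 -108.25015968  122.        ]
[ 488.95870511 -240.94756316  103.        ] [ 495.13187057 -241.10838611  103.        ]
slide [ 483.86718616 -214.42580027   27.        ] [ 464.54354941 -111.28269214    0.        ] [ 475.24494124 -100.7132342     0.        ]
```

View pics/t1.png

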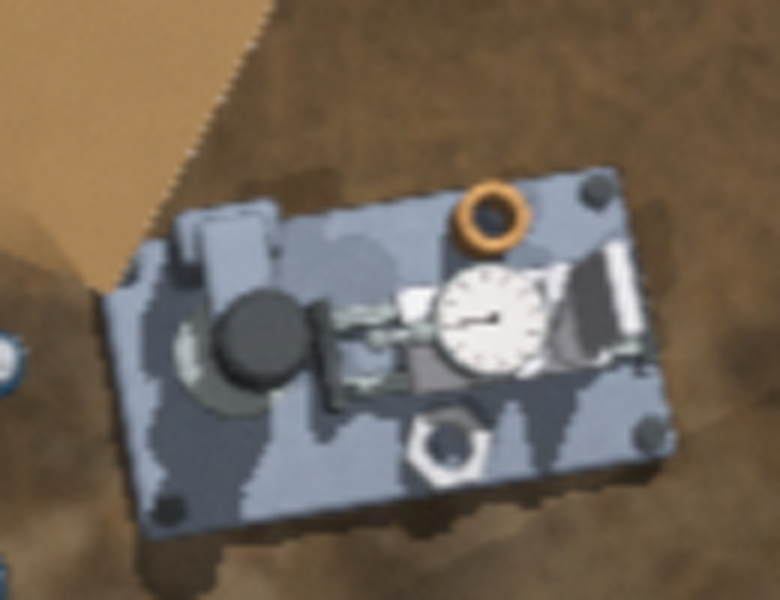

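View pics/s1.png

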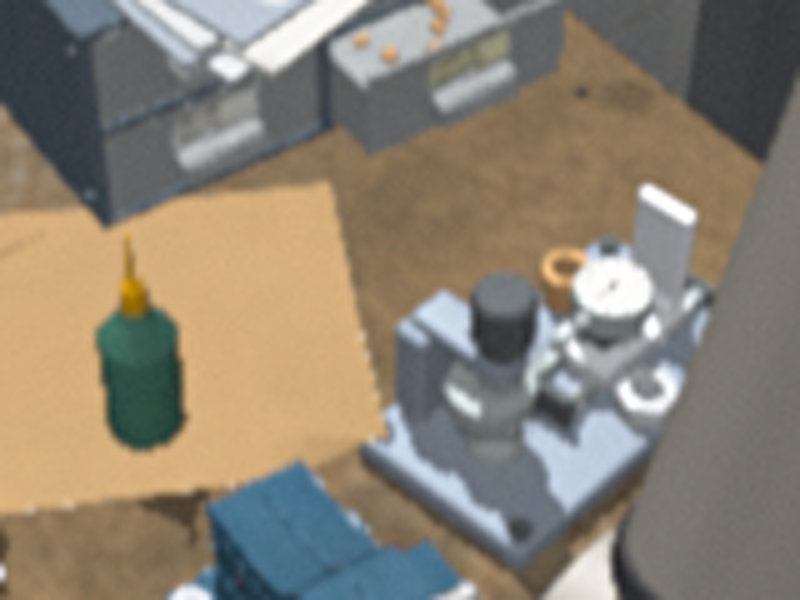

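View pics/scene0.png

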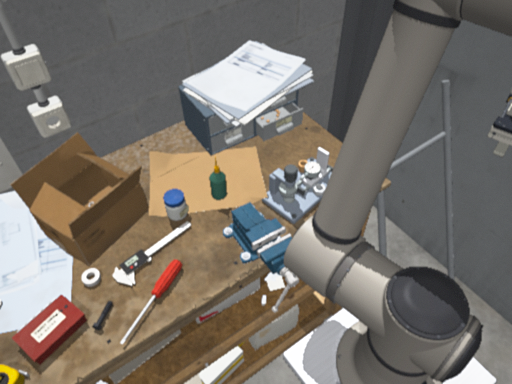

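View pics/top0.png

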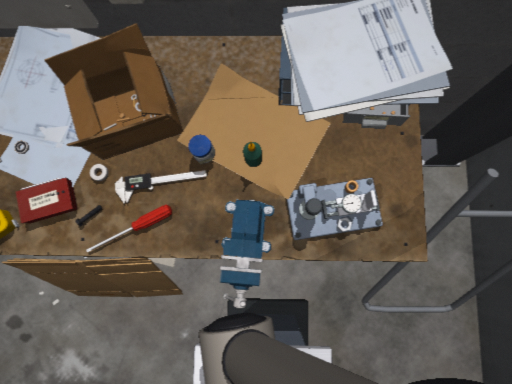

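The top view shows the knob near crop (262,340), the tab's bright top edge near (625,295), and the needle pointing left at rest. The scene view confirms the arrangement. Next I'll work out the fixture frame.

Run:
```python
from h import *
f=lambda u,v,z:atz((150+(v-2.5)/6,270+(u-2.5)/6),z,'top')
c=[f(*p,18)for p in((105,295),(148,538),(675,460),(615,168))]
for p in c:print('corner',p.round(1))
A=c[0]-c[3];B=c[1]-c[2]; print('yaw y-axis',[np.degrees(np.arctan2(-v[0],v[1])) for v in(A,B)],np.linalg.norm(A),np.linalg.norm(B))
k=f(262,338,136);print('knob',k)
t=[f(u,v,103)for u,v in((617,240),(640,350))];print('tab',t, (t[0]+t[1])/2)
for th in(-8,-9,-10,-11):
    a=np.radians(th); 
    x=np.array([np.cos(a),np.sin(a)]);y=np.array([-np.sin(a),np.cos(a)])
    d=((t[0]+t[1])/2-k)[:2];print(th,'tab rel',d@x,d@y,[((p-k)[:2]@x,(p-k)[:2]@y) for p in c])
# knob seen in scene: crop 5x offset 190,110 top centre (505,290)
print(atz((110+290/5,190+505/5),136,'scene'))
print(atz((110+204/5,190+668/5),103,'scene'))
```

```text
corner [495.3 -56.4  18. ]
corner [398.  -73.8  18. ]
corner [ 431.9 -281.9   18. ]
corner [ 549.7 -262.2   18. ]
yaw y-axis [np.float64(14.811454320148568), np.float64(9.246387287668087)] 212.91764770944954 210.7793726352006
knob [ 462.860343   -107.10535779  136.        ]
tab [array([ 504.96293515, -239.99154489,  103.        ]), array([ 464.56689864, -246.92528125,  103.        ])] [ 484.76491689 -243.45841307  103.        ]
-8 tab rel 40.66807761819449 -131.97754924694107 [(np.float64(25.02944386868255), np.float64(54.770596381627)), (np.float64(-68.82887577906264), np.float64(23.91675948432618)), (np.float64(-6.336721390286819), np.float64(-177.38568602575242)), (np.float64(107.5775889584369), np.float64(-141.49383862473408))]
-9 tab rel 42.9652095030472 -131.24769260732742 [(np.float64(24.06975305428395), np.float64(55.199078581806155)), (np.float64(-69.23579781508455), np.float64(22.71188733129579)), (np.float64(-3.2399491882486844), np.float64(-177.46926036376695)), (np.float64(110.03061235062505), np.float64(-139.59480062172508))]
-10 tab rel 45.24925376887194 -130.47785664912064 [(np.float64(23.10273035993608), np.float64(55.610746607923815)), (np.float64(-69.62162995638975), np.float64(21.500096917369298)), (np.float64(-0.14219006630171946), np.float64(-177.49877584589132)), (np.float64(112.4501193524007), np.float64(-137.65324069016148))]
-11 tab rel 47.51951467365933 -129.66827587181115 [(np.float64(22.128670350119403), np.float64(56.005475061911305)), (np.float64(-69.98625467477038), np.float64(20.281757365645657)), (np.float64(2.955612368116868), np.float64(-177.47422348142382)), (np.float64(114.83537295849287), np.float64(-135.6697502480068))]
[ 464.06308156 -108.88550022  136.        ]
[ 485.30028505 -240.6515392   103.        ]
```

Call:
send_rows(
  targets=[
    [[0,0,4,37,-8,0,1],[0,0,9.5,74,-16,0,1],[0,0,9.5,111,-24,0,1],[0,0,9.5,148,-32,0,1],[0,0,9.5,185,-40,0,1]],
  ],
)

```text
time: 1.52
tool_pos: [334.2, -397.2, 226.9]
tcp_rot: [3.141, -0.0, 0.165]
contact_force: [0.6, 0.1, -0.2]
grip_width: 63.3
```

Call:
send_rows(
  targets=[
    [[0,0,0,37,-14,0,1],[0,0,0,74,-28,0,1],[0,0,0,111,-42,0,1],[0,0,0,146,-56,0,1],[0,0,0,176,-69,0,1]],
  ],
)

```text
time: 1.93
tool_pos: [497.1, -299.5, 226.7]
tcp_rot: [3.141, -0.0, 0.167]
contact_force: [-1.2, -0.6, 0.0]
grip_width: 30.0
```

Call:
send_rows(
  targets=[
    [[0,0,0,0,0,30,1],[0,0,0,0,0,60,1],[0,0,0,0,0,80,1],[0,0,0,0,0,80,1],[0,0,0,0,0,80,1]],
  ],
)

```text
time: 2.35
tool_pos: [494.8, -300.9, 146.3]
tcp_rot: [-3.14, 0.001, 0.166]
contact_force: [0.2, -0.6, 0.4]
grip_width: 0.7
```

Run:
```python
from h import *
o=get_obs();print(o['tool_pos'],o['contact_force'],o['grip_width'])
crop('top',150,250,280,410,'pics/t2.png')
crop('scene',100,220,240,400,'pics/s2.png',5)
```

```text
[ 494.82468043 -300.93319454  146.25343668] [ 0.17856651 -0.56385017  0.35226472] 0.7188627217619338
```

View pics/t2.png

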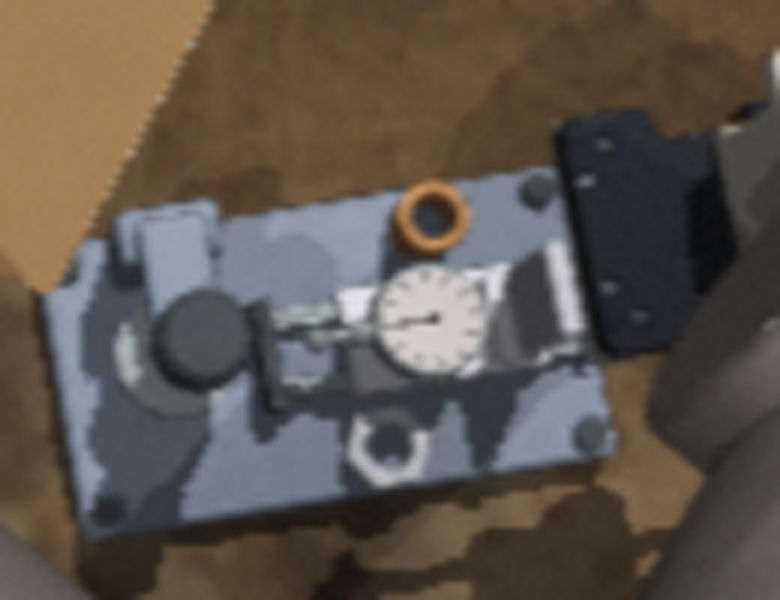

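View pics/s2.png

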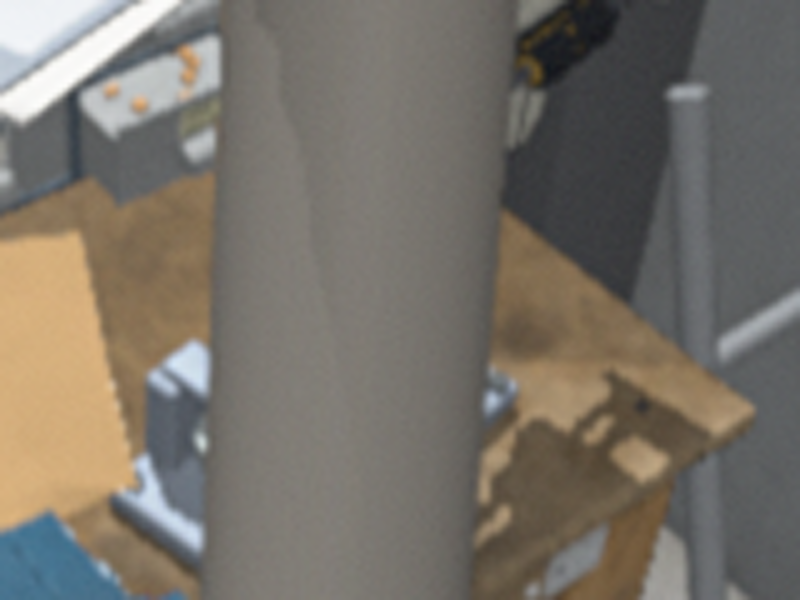

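Fingers are shut behind the tab, with the gripper body seen beyond the tab's strip at crop (575,290). Next is descending.

Call:
send_rows(
  targets=[
    [[0,0,0,0,0,30,1],[0,0,0,0,0,60,1],[0,0,0,0,-8,62,1],[0,0,0,0,-16,62,1],[0,0,0,0,-20,62,1]],
  ],
)

```text
time: 2.87
tool_pos: [492.4, -280.9, 86.7]
tcp_rot: [3.14, -0.002, 0.166]
contact_force: [0.7, -0.4, 0.4]
grip_width: 0.2
```

Call:
send_rows(
  targets=[
    [[0,0,0,0,-2,0,1],[0,0,0,0,-4,0,1],[0,0,0,0,-6,0,1],[0,0,0,0,-8,0,1],[0,0,0,0,-10,0,1]],
  ],
)

```text
time: 3.28
tool_pos: [490.3, -271.6, 85.2]
tcp_rot: [3.141, -0.001, 0.166]
contact_force: [-0.3, 1.0, 0.4]
grip_width: 0.5
```

Call:
send_rows(
  targets=[
    [[0,0,0,0,-1.5,0,1],[0,0,0,0,-3,0,1],[0,0,0,0,-4.5,0,1],[0,0,0,0,-6,0,1],[0,0,0,0,-7.5,0,1]],
  ],
)

```text
time: 3.7
tool_pos: [488.9, -264.1, 84.6]
tcp_rot: [-3.142, 0.0, 0.166]
contact_force: [0.0, -0.7, 0.5]
grip_width: 0.1
```

Call:
send_rows(
  targets=[
    [[0,0,0,0,-1.5,0,1],[0,0,0,0,-3,0,1],[0,0,0,0,-4.5,0,1],[0,0,0,0,-6,0,1],[0,0,0,0,-7.5,0,1]],
  ],
)

```text
time: 4.12
tool_pos: [487.6, -257.0, 84.7]
tcp_rot: [3.141, -0.0, 0.166]
contact_force: [0.0, -4.2, -2.6]
grip_width: 0.7
```

Run:
```python
from h import *
crop('top',150,250,280,410,'pics/t3.png')
```

```text
(no output)
```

View pics/t3.png

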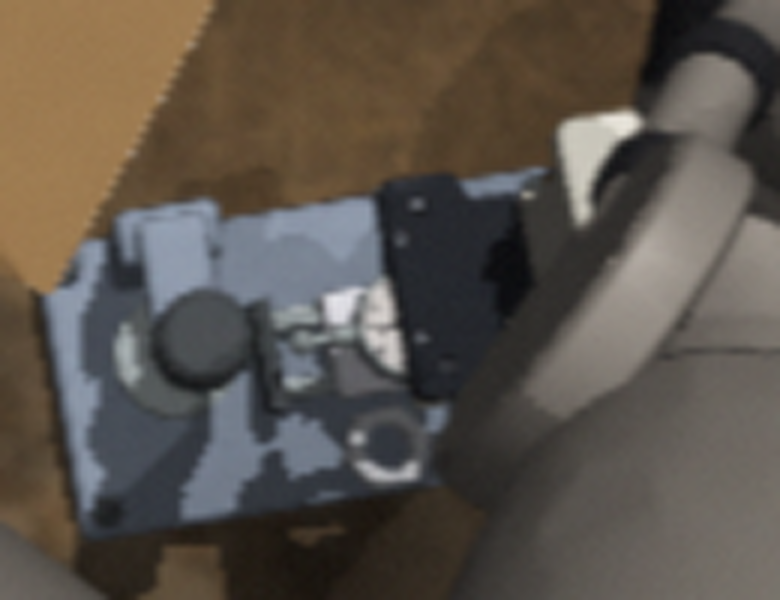

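The dial's left edge has moved from crop column 375 to 358 under a push of about 4 N, so the slide is moving.

Call:
send_rows(
  targets=[
    [[0,0,0,0,-2,0,1],[0,0,0,0,-4,0,1],[0,0,0,0,-6,0,1],[0,0,0,0,-8,0,1],[0,0,0,0,-9,0,1]],
  ],
)

```text
time: 4.58
tool_pos: [486.0, -247.5, 84.7]
tcp_rot: [-3.141, 0.0, 0.166]
contact_force: [-0.4, -3.9, -1.8]
grip_width: 0.6
```

Call:
send_rows(
  targets=[
    [[0,0,0,0,-1,0,1],[0,0,0,0,-2,0,1],[0,0,0,0,-3,0,1],[0,0,0,0,-4,0,1],[0,0,0,0,-5,0,1]],
  ],
)

```text
time: 5.0
tool_pos: [485.2, -242.9, 84.7]
tcp_rot: [-3.142, 0.0, 0.166]
contact_force: [-1.8, -5.0, -0.6]
grip_width: 0.4
```

Call:
send_rows(
  targets=[
    [[0,0,0,0,-1,0,1],[0,0,0,0,-2,0,1],[0,0,0,0,-3,0,1],[0,0,0,0,-4,0,1],[0,0,0,0,-4,0,1]],
  ],
)

```text
time: 5.42
tool_pos: [484.6, -238.8, 84.7]
tcp_rot: [-3.141, 0.0, 0.166]
contact_force: [-1.7, -3.0, 0.6]
grip_width: 0.2
```

Run:
```python
from h import *
print(get_obs()['tool_pos'])
crop('top',150,250,280,410,'pics/t4.png')
```

```text
[ 484.62176217 -238.75731185   84.72031131]
```

View pics/t4.png

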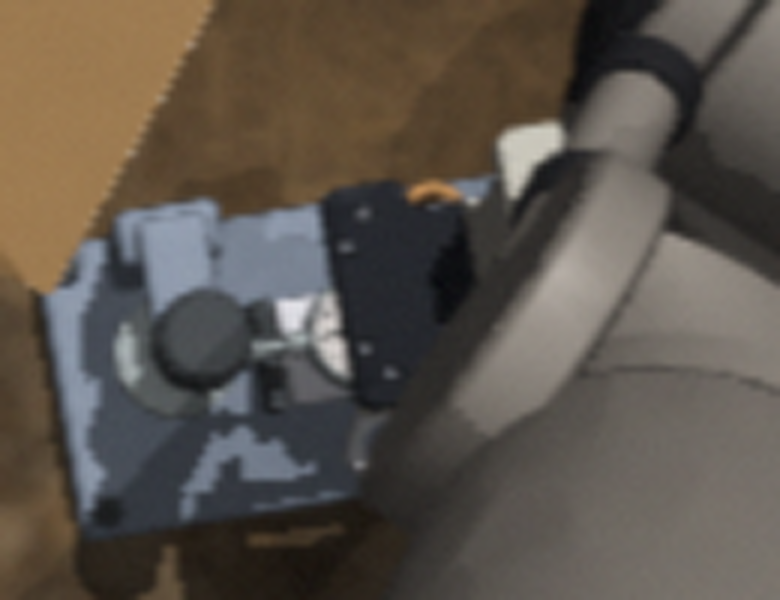

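Dial edge is now at crop column 308, so the slide has moved about 22 mm and its body is near the stop bar at column 270. Continuing slowly.

Call:
send_rows(
  targets=[
    [[0,0,0,0,-0.8,0,1],[0,0,0,0,-1.6,0,1],[0,0,0,0,-2.4,0,1],[0,0,0,0,-3,0,1],[0,0,0,0,-3,0,1]],
  ],
)

```text
time: 5.88
tool_pos: [484.3, -236.3, 84.8]
tcp_rot: [3.141, -0.0, 0.166]
contact_force: [-1.4, -5.2, -1.1]
grip_width: 0.3
```

Call:
send_rows(
  targets=[
    [[0,0,0,0,-0.8,0,1],[0,0,0,0,-1.6,0,1],[0,0,0,0,-2.4,0,1],[0,0,0,0,-3,0,1],[0,0,0,0,-3,0,1]],
  ],
)

```text
time: 6.3
tool_pos: [484.3, -235.9, 85.0]
tcp_rot: [3.136, -0.001, 0.166]
contact_force: [-1.0, -14.2, -4.7]
grip_width: 0.6
```

Call:
send_rows(
  targets=[
    [[0,0,0,0,-0.7,0,1],[0,0,0,0,-1.4,0,1],[0,0,0,0,-1.4,0,1],[0,0,0,0,-1.4,0,1]],
  ],
)

```text
time: 6.63
tool_pos: [484.3, -235.8, 85.0]
tcp_rot: [3.134, -0.002, 0.166]
contact_force: [-1.9, -19.5, -7.5]
grip_width: 0.4
```

Run:
```python
from h import *
o=get_obs();print(o['tool_pos'],o['contact_force'])
```

```text
[ 484.33089932 -235.81170515   85.03078382] [ -1.94121106 -19.47881152  -7.46293879]
```

The force has risen to 19 N with no motion, so the slide is at its hard stop. I'll back off and lift, then look at the gauge.

Call:
send_rows(
  targets=[
    [[0,0,0,0,5,0,1],[0,0,0,0,15,0,1],[0,0,0,0,30,0,1],[0,0,0,0,35,-30,1],[0,0,0,0,35,-65,1]],
  ],
)

```text
time: 7.05
tool_pos: [488.2, -266.0, 148.1]
tcp_rot: [-3.136, 0.004, 0.165]
contact_force: [0.1, 0.4, -0.0]
grip_width: 0.6
```

Call:
send_rows(
  targets=[
    [[0,0,0,0,20,-30,-1],[0,0,0,0,50,-45,-1],[0,0,0,0,85,-55,-1],[0,0,0,0,100,-55,-1],[0,0,0,0,100,-55,-1]],
  ],
)

```text
time: 7.47
tool_pos: [506.2, -367.9, 205.1]
tcp_rot: [3.14, -0.002, 0.164]
contact_force: [-0.2, -0.1, -0.2]
grip_width: 29.2
```

Run:
```python
from h import *
print(get_obs()['tool_pos'])
im=crop('top',150,250,280,410,'pics/t5.png')
for l in ("knob_grip","tab_top","nut","bush"):
    print(l,[(round(d['conf'],2),np.round(d['location'],1)) for d in place_of(l,'top')[:2]])
```

```text
[ 506.20468022 -367.88546652  205.08842154]
knob_grip [(0.74, array([205.2, 316. ]))]
tab_top [(0.76, array([198.5, 361.3]))]
nut [(0.56, array([210.9, 311.7])), (0.4, array([221.3, 342.2]))]
bush [(0.62, array([187.8, 352.6]))]
```

View pics/t5.png

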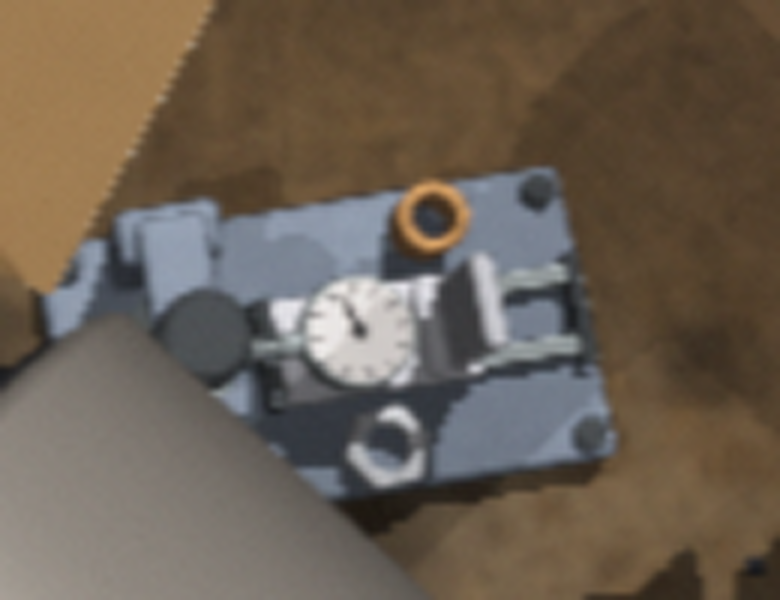

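The needle, first pointing left, now points up-left from (360,330) to (342,293). That is about 62° clockwise, or 2.1 mm, so the high point is about 150° from the plunger. I'll overlay the disc outline for both senses on the earlier picture.

Run:
```python
from h import *
im=cv2.imread('pics/t2.png')
K=np.array([463.5,-108.]);a0=np.radians(9.5)
X=np.array([np.cos(a0),np.sin(a0)]);Y=np.array([-np.sin(a0),np.cos(a0)])
for s,col in((1,(0,0,255)),(-1,(0,255,0))):
    a=np.radians(148)*s
    d=-Y*np.cos(a)+X*np.sin(a)   # s=+1: towards +x
    c=K+4*d
    pts=[]
    for t in np.linspace(0,2*np.pi,60):
        p=proj([c[0]+24*np.cos(t),c[1]+24*np.sin(t),66],'top');pts.append([(p[0]-280)*6+2.5,(p[1]-150)*6+2.5])
    cv2.polylines(im,[np.int32(pts)],True,col,1)
p=[];
for t in np.linspace(0,2*np.pi,60):
    q=proj([K[0]+17*np.cos(t),K[1]+17*np.sin(t),136],'top');p.append([(q[0]-280)*6+2.5,(q[1]-150)*6+2.5])
cv2.polylines(im,[np.int32(p)],True,(255,0,0),1)
cv2.imwrite('pics/ov.png',cv2.resize(im[180:460,40:320],None,fx=2,fy=2))
```

```text
(no output)
```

View pics/ov.png

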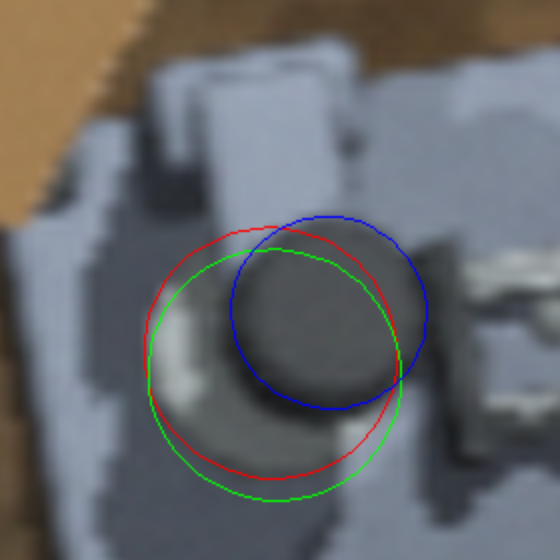

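The red outline (high point towards +x) fits. The shortest turn is about 148° clockwise from above. I'll pre-rotate the gripper about 60° anticlockwise and go over the knob.

Call:
send_rows(
  targets=[
    [[0,0,-7,0,-38,0,-1],[0,0,-14,0,-76,0,-1],[0,0,-21,0,-114,0,-1],[0,0,-28,0,-150,0,-1],[0,0,-35,0,-185,0,-1]],
  ],
)

```text
time: 8.13
tool_pos: [474.2, -179.4, 204.7]
tcp_rot: [-3.141, -0.0, 0.784]
contact_force: [0.8, 0.3, -0.4]
grip_width: 82.4
```

```bash
cat > go.py <<'E'
from h import *
import sys
from scipy.spatial.transform import Rotation as R
o=get_obs();t=np.array([float(v) for v in sys.argv[1:4]])
M=R.from_euler('xyz',o['tcp_rot'])
print(o['time'],o['tool_pos'].round(1),o['tcp_rot'].round(3),o['contact_force'].round(1),o['grip_width'],'j6',o['joint_positions'].round(2));print('shift',M.inv().apply(t-o['tool_pos']).round(1),'turn to down',(M.inv()*R.from_euler('xyz',[np.pi,0,float(o['tcp_rot'][2])])).as_rotvec(degrees=True).round(2))
E
python3 go.py 463.2 -108 205
```

```text
8.1333 [ 474.2 -179.4  204.7] [-3.141 -0.     0.784] [ 0.8  0.3 -0.4] 82.37878727350468 j6 [-0.51  0.33  1.61  0.    1.21  0.27]
shift [ 42.6 -58.3  -0.3] turn to down [-0.04 -0.02  0.  ]
```

Call:
send_rows(
  targets=[
    [[0,0,-7,20,-27,0,-1],[0,0,-14,43,-58,0,-1],[0,0,-20,43,-58,0,-1],[0,0,-25,43,-58,0,-1],[0,0,-25,43,-58,0,-1]],
  ],
)

```text
time: 8.55
tool_pos: [464.8, -109.1, 205.0]
tcp_rot: [3.141, -0.0, 1.219]
contact_force: [-0.4, -0.3, -0.3]
grip_width: 91.5
```

```bash
python3 go.py 463.2 -108 150
python3 - <<'E'
from h import *
im=crop('top',150,250,250,380,'pics/t6.png');crop('scene',110,230,190,350,'pics/s6.png',5)
E
```

```text
8.55 [ 464.8 -109.1  205. ] [ 3.141 -0.     1.219] [-0.4 -0.3 -0.3] 91.48702458581288 j6 [-0.39  0.28  1.68  0.    1.18 -0.04]
shift [ 0.5 -1.9 55. ] turn to down [ 0.01 -0.01 -0.  ]
```

View pics/t6.png

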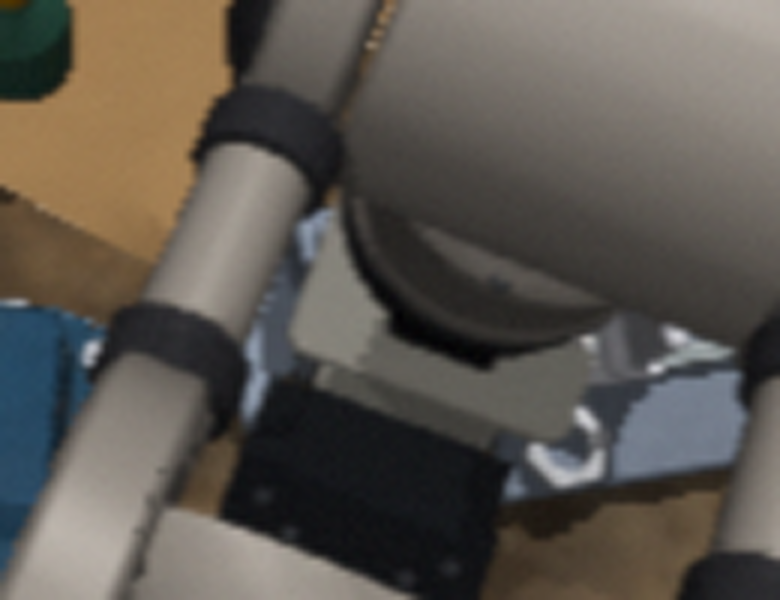

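View pics/s6.png

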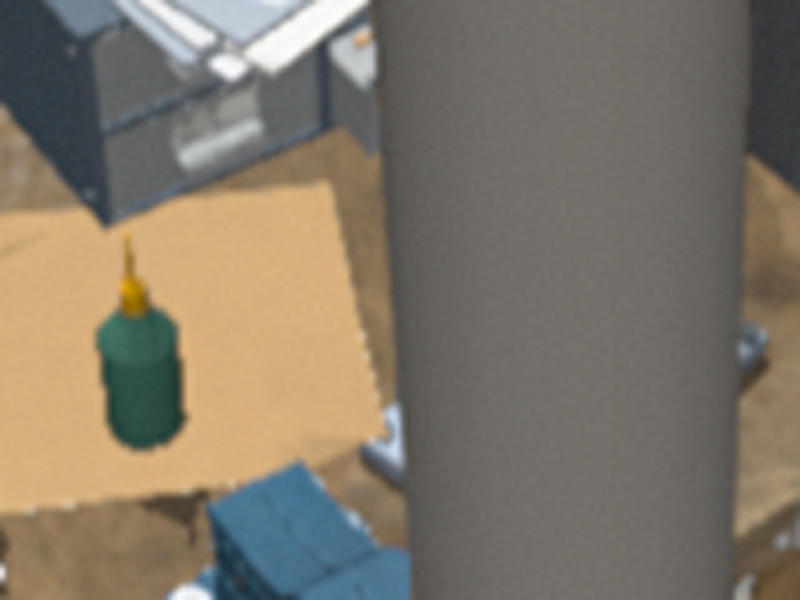

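Both cameras show the dial hidden by the arm here, so I'll turn, retract and look. First I'll check the clearance to the oil bottle and vice.

Run:
```python
from h import *
print(atz((195.8,217.6),0,'scene'),atz((148,251.5),150,'top'))
for r,c in((203,232),(203,266),(215,272)):print('vice z100',atz((r,c),100,'top'))
```

```text
[599.95161611  35.15113111   0.        ] [583.80898825  24.59780293 150.        ]
vice z100 [471.91874974  68.29697262 100.        ]
vice z100 [472.83964136  -7.00278472 100.        ]
vice z100 [446.42081183 -20.55006419 100.        ]
```

Call:
send_rows(
  targets=[
    [[0,0,0,0.5,-2,30,-1],[0,0,0,0.5,-2,55,-1],[0,0,0,0.5,-2,55,-1]],
  ],
)

```text
time: 8.9
tool_pos: [460.7, -108.8, 145.9]
tcp_rot: [-3.133, -0.0, 1.21]
contact_force: [-1.7, -0.0, -0.5]
grip_width: 92.3
```

```bash
python3 go.py 463.2 -108 106
```

```text
8.9 [ 460.7 -108.8  145.9] [-3.133 -0.     1.21 ] [-1.7 -0.  -0.5] 92.28702301447909 j6 [-0.39  0.34  1.77 -0.    1.04 -0.03]
shift [ 1.6  2.4 39.9] turn to down [-0.47 -0.01  0.  ]
```

Call:
send_rows(
  targets=[
    [[0,0,0,0,0,0,-1],[0,0,0,0,0,0,-1],[0,0,0,0,0,0,-1]],
  ],
)

```text
time: 9.15
tool_pos: [464.5, -110.3, 151.2]
tcp_rot: [3.139, 0.0, 1.212]
contact_force: [0.5, -0.4, 0.8]
grip_width: 91.8
```

```bash
python3 go.py 463.2 -108 106
```

```text
9.15 [ 464.5 -110.3  151.2] [3.139 0.    1.212] [ 0.5 -0.4  0.8] 91.84701783876542 j6 [-0.39  0.33  1.77 -0.    1.04 -0.04]
shift [ 1.7 -2.1 45.2] turn to down [0.15 0.01 0.  ]
```

Call:
send_rows(
  targets=[
    [[0,0,0,1,-1,12,-1],[0,0,0,1,-1,24,-1],[0,0,0,1,-1,36,-1],[0,0,0,1,-1,44,-1],[0,0,0,1,-1,44,-1]],
  ],
)

```text
time: 9.57
tool_pos: [462.6, -108.4, 105.2]
tcp_rot: [-3.141, 0.0, 1.213]
contact_force: [-0.3, 1.0, 0.2]
grip_width: 92.0
```

Call:
send_rows(
  targets=[
    [[0,0,0,0,0,0,-1],[0,0,0,0,0,0,-1],[0,0,0,0,0,0,-1],[0,0,0,0,0,0,0.2],[0,0,0,0,0,0,0.2]],
  ],
)

```text
time: 9.98
tool_pos: [463.2, -108.5, 106.2]
tcp_rot: [3.141, 0.0, 1.213]
contact_force: [0.2, -0.5, -0.4]
grip_width: 82.7
```

Call:
send_rows(
  targets=[
    [[0,0,0,0,0,0,1],[0,0,0,0,0,0,1],[0,0,0,0,0,0,1],[0,0,0,0,0,0,1],[0,0,0,0,0,0,1]],
  ],
)

```text
time: 10.4
tool_pos: [462.9, -108.4, 105.7]
tcp_rot: [-3.142, 0.0, 1.213]
contact_force: [-0.4, 0.1, -0.2]
grip_width: 49.9
```

```bash
python3 go.py 463.2 -108 106
```

```text
10.4 [ 462.9 -108.4  105.7] [-3.142  0.     1.213] [-0.4  0.1 -0.2] 49.92462870852078 j6 [-0.39  0.4   1.82 -0.    0.92 -0.03]
shift [ 0.5  0.1 -0.3] turn to down [-0.  0. -0.]
```

Call:
send_rows(
  targets=[
    [[0,0,0,0,0,0,1],[0,0,0,0,0,0,1],[0,0,0,0,0,0,1],[0,0,0,0,0,0,1],[0,0,0,0,0,0,1]],
  ],
)

```text
time: 10.82
tool_pos: [463.9, -108.9, 105.8]
tcp_rot: [3.139, 0.0, 1.213]
contact_force: [5.3, -1.1, -4.2]
grip_width: 33.4
```

Gripped at 33.4 mm. Now I'll turn the knob clockwise.

Call:
send_rows(
  targets=[
    [[0,0,6,0,0,0,1],[0,0,12,0,0,0,1],[0,0,18,0,0,0,1],[0,0,24,0,0,0,1],[0,0,30,0,0,0,1]],
  ],
)

```text
time: 11.23
tool_pos: [463.5, -108.6, 105.8]
tcp_rot: [3.141, -0.001, 0.684]
contact_force: [2.7, -0.3, -1.9]
grip_width: 33.2
```

Call:
send_rows(
  targets=[
    [[0,0,6,0,0,0,1],[0,0,12,0,0,0,1],[0,0,18,0,0,0,1],[0,0,24,0,0,0,1],[0,0,30,0,0,0,1]],
  ],
)

```text
time: 11.65
tool_pos: [463.2, -108.1, 105.8]
tcp_rot: [-3.141, -0.001, 0.161]
contact_force: [2.4, 1.7, -0.7]
grip_width: 32.9
```

```bash
python3 go.py 463.2 -108 106;python3 - <<'E'
from h import *
o=get_obs();print(o['moment'])
im=crop('top',150,250,270,400,'pics/t7.png');crop('scene',110,230,230,390,'pics/s7.png',5)
E
```

```text
11.65 [ 463.2 -108.1  105.8] [-3.141e+00 -1.000e-03  1.610e-01] [ 2.4  1.7 -0.7] 32.9225807170339 j6 [-0.39  0.4   1.82  0.    0.92  1.02]
shift [-0.  -0.1 -0.2] turn to down [-0.02 -0.04  0.  ]
[ 0.36050113 -0.41352624  0.0813535 ]
```

View pics/t7.png

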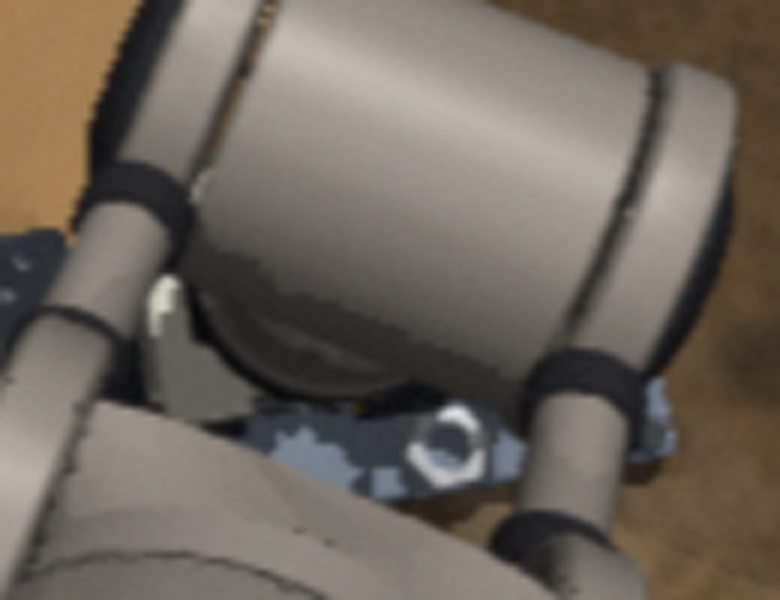

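The dial stays hidden behind the wrist, so I'll finish the planned turn and then look.

Call:
send_rows(
  targets=[
    [[0,0,6,0,0,0,1],[0,0,12,0,0,0,1],[0,0,18,0,0,0,1],[0,0,24,0,0,0,1],[0,0,30,0,0,0,1]],
  ],
)

```text
time: 12.17
tool_pos: [463.3, -107.6, 105.8]
tcp_rot: [-3.14, -0.0, -0.359]
contact_force: [3.9, 5.8, -1.3]
grip_width: 33.4
```

Call:
send_rows(
  targets=[
    [[0,0,6,0,0,0,1],[0,0,12,0,0,0,1],[0,0,18,0,0,0,1],[0,0,24,0,0,0,1],[0,0,30,0,0,0,1]],
  ],
)

```text
time: 12.58
tool_pos: [463.6, -107.1, 105.8]
tcp_rot: [-3.139, 0.001, -0.883]
contact_force: [5.8, 8.2, -1.1]
grip_width: 33.0
```

Call:
send_rows(
  targets=[
    [[0,0,6,0,0,0,1],[0,0,12,0,0,0,1],[0,0,18,0,0,0,1],[0,0,24,0,0,0,1],[0,0,28,0,0,0,1]],
  ],
)

```text
time: 13.0
tool_pos: [464.0, -107.0, 105.8]
tcp_rot: [-3.139, 0.002, -1.372]
contact_force: [8.2, 8.6, -0.8]
grip_width: 33.5
```

Call:
send_rows(
  targets=[
    [[0,0,0,0,0,0,1],[0,0,0,0,0,0,1],[0,0,0,0,0,0,-1],[0,0,0,0,0,0,-1],[0,0,0,0,0,0,-1]],
  ],
)

```text
time: 13.42
tool_pos: [462.5, -108.5, 105.6]
tcp_rot: [3.141, 0.0, -1.368]
contact_force: [-0.5, 0.1, -0.3]
grip_width: 48.8
```

Call:
send_rows(
  targets=[
    [[0,0,0,0,0,0,-1],[0,0,0,0,0,0,-1],[0,0,0,0,0,0,-1],[0,0,0,0,0,0,-1],[0,0,0,0,0,0,-1]],
  ],
)

```text
time: 13.83
tool_pos: [462.9, -108.6, 105.7]
tcp_rot: [3.141, -0.0, -1.37]
contact_force: [0.4, -0.2, -0.0]
grip_width: 81.9
```

```bash
python3 go.py 463.2 -108 180
```

```text
13.8333 [ 462.9 -108.6  105.7] [ 3.141 -0.    -1.37 ] [ 0.4 -0.2 -0. ] 81.88979597674604 j6 [-0.39  0.4   1.82 -0.    0.92  2.55]
shift [ -0.5  -0.4 -74.3] turn to down [ 0.01 -0.01 -0.  ]
```

Call:
send_rows(
  targets=[
    [[0,0,0,0,0,-35,-1],[0,0,0,0,0,-70,-1],[0,0,0,0,0,-100,-1],[0,0,0,35,0,-100,-1],[0,0,0,70,0,-100,-1]],
  ],
)

```text
time: 14.25
tool_pos: [478.1, -177.2, 208.4]
tcp_rot: [-3.138, -0.003, -1.366]
contact_force: [0.4, 0.3, -0.8]
grip_width: 91.5
```

Call:
send_rows(
  targets=[
    [[0,0,0,38,0,0,-1],[0,0,0,76,2,0,-1],[0,0,0,114,4,0,-1],[0,0,0,150,6,0,-1],[0,0,0,185,8,0,-1]],
  ],
)

```text
time: 14.67
tool_pos: [505.8, -361.9, 205.5]
tcp_rot: [3.141, 0.0, -1.37]
contact_force: [-0.2, -0.4, -0.6]
grip_width: 91.7
```

```bash
python3 go.py 463.2 -108 205
python3 - <<'E'
from h import *
im=crop('top',150,250,280,410,'pics/t8.png')
E
```

```text
14.6667 [ 505.8 -361.9  205.5] [ 3.141  0.    -1.37 ] [-0.2 -0.4 -0.6] 91.68156178224109 j6 [-0.74  0.54  1.27 -0.    1.33  2.2 ]
shift [-257.3   -8.8    0.6] turn to down [0.01 0.   0.  ]
```

View pics/t8.png

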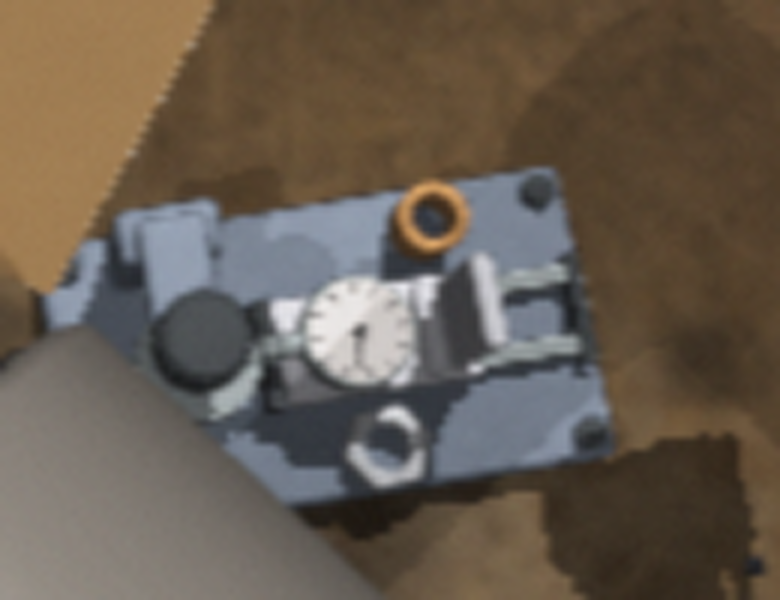

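The needle now points down from (360,330) to about (360,370), close to 270° (9.0 mm), with the maximum at 283°. I need a precise reading, so I'll rectify the dial in the saved pictures.

```bash
cat > dial.py <<'E'
from h import *
# fixture-aligned rectified dial at z=70 ; image x = -fixture y ... up = fixture +x, left = fixture +y
a0=np.radians(9.5);X=np.array([np.cos(a0),np.sin(a0)]);Y=np.array([-np.sin(a0),np.cos(a0)])
def rect(name,off,cen,k=6,S=12,z=70):
    im=cv2.imread(name); c=atz(cen,z,'top')[:2]
    n=50*S//2;g=np.arange(-n//1,n)/S
    gx,gy=np.meshgrid(g,g)
    m=camera_model('top')
    P=np.stack([c[0]-gx*Y[0]-gy*X[0],c[1]-gx*Y[1]-gy*X[1],np.full(gx.shape,z),np.ones(gx.shape)],-1)@m['world_to_cam'].T
    v=np.stack([P[...,0],-P[...,1],-P[...,2]],-1)@m['K'].T
    u=v[...,0]/v[...,2];w=v[...,1]/v[...,2]
    return cv2.remap(im,np.float32((u-off[1])*k+2.5),np.float32((w-off[0])*k+2.5),cv2.INTER_LINEAR)
def fitdial(name,off,guess):
    # dial face circle: bright, low-saturation; refine centre via rectified image circle
    cen=np.array(guess,float)
    r=rect(name,off,cen)
    return r
if __name__=='__main__':
    L=[('pics/t2.png',(150,280),(150+320/6,280+432/6)),('pics/t5.png',(150,280),(150+331/6,280+359/6)),('pics/t8.png',(150,280),(150+331/6,280+359/6))]
    R=[rect(*l)[:,:] for l in L]
    cv2.imwrite('pics/d.png',cv2.resize(np.hstack([r[40:560,40:560] for r in R]),(798,266)))
E
python3 dial.py
```

```text
(no output)
```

View pics/d.png

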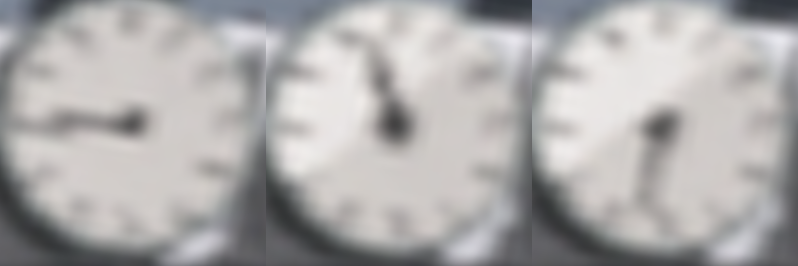

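```bash
cat > ang.py <<'E'
from dial import *
import sys
def ang(name,off,guess):
    im=rect(name,off,guess).astype(float).mean(2)
    # hub: darkest blob near the middle
    b=cv2.GaussianBlur(im,(0,0),12)
    s=b[180:420,180:420];sub=np.clip(np.percentile(s,20)-s,0,None)
    bb=cv2.GaussianBlur(im,(0,0),25)[220:380,220:380];i=np.unravel_index(bb.argmin(),bb.shape)
    out=[]
    for hub in (np.array([220+i[1],220+i[0]],float),):
        th=np.radians(np.arange(0,360,1.));r=np.arange(6*12,14*12)  # 6-14 mm
        xs=hub[0]-r[:,None]*np.cos(th);ys=hub[1]-r[:,None]*np.sin(th)  # 0=left, cw
        p=cv2.remap(np.float32(cv2.GaussianBlur(im,(0,0),3)),np.float32(xs),np.float32(ys),1).mean(0)
        lo=np.array([np.median(np.take(p,range(k-40,k+41),mode='wrap')) for k in range(360)])
        d=np.clip(lo-p,0,None);k=d.argmax();w=np.arange(k-15,k+16);dw=np.take(d,w,mode='wrap');dw=np.clip(dw-.25*dw.max(),0,None)
        out.append((hub/12-25,(w*dw).sum()/dw.sum(),d.max()))
    return out
if __name__=='__main__':
    for n,g in(('t2',(320,432)),('t5',(331,359)),('t8',(331,359))):
        print(n,ang(f'pics/{n}.png',(150,280),(150+g[0]/6,280+g[1]/6)))
    print(ang('pics/t1.png',(150,270),(150+320/6,270+491/6)))
E
python3 ang.py
```

```text
t2 [(array([-0.58333333, -1.66666667]), np.float64(0.35131277136069466), np.float32(59.926743))]
t5 [(array([-0.58333333, -1.66666667]), np.float64(72.84851754046935), np.float32(59.148315))]
t8 [(array([-0.58333333, -0.25      ]), np.float64(283.3226621915841), np.float32(32.051727))]
[(array([-0.33333333, -1.58333333]), np.float64(0.7841841665462415), np.float32(65.23648))]
```

Rectified, the needle reads about 282° clockwise from its rest direction, roughly 9.4 mm. That agrees with the 148° turn from about 144°. The nut (387,445), bush (432,218) and dial are unmoved. Handing in.

Run:
```python
from h import *
im=capture('top')
for l in("oil_bottle","caliper"):print(l,[(round(d['conf'],2),np.round(d['location'],1)) for d in place_of(l,'top')[:2]])
print(get_obs()['contact_force'],get_obs()['time']);print(close_job())
```

```text
oil_bottle [(0.56, array([157.7, 254.5]))]
caliper [(0.36, array([187.8, 352.8]))]
[ 0.36142714  0.65551826 -0.08305276] 14.8667
the job is handed in; nothing more can be done
None
```

I pushed the gauge slide home, turned the knob about 148° clockwise (seen from above), let go and moved the arm clear. I handed the job in at 14.9 s of the 72 s allowed.

- **Slide:** It reached the hard stop. The push peaked at about 19 N with no further movement, below the 40 N limit. The dial stayed in the same place between the later pictures.
- **Gauge reading:** The dial could not be seen while I was turning, because the arm hid it from both cameras. I worked out the turn from the first reading (about 2.3 mm) and the visible position of the eccentric, and checked the needle after letting go. It then read about 282° from rest, or about 9.4 mm. My measurements ranged from 9.3 to 9.45 mm, all above the 9.15 mm needed. The most is about 9.45 mm.
- **Things on the bench:** The nut and bush look unmoved in the last enlarged view.
    - The last network check put the oil bottle at (158, 254) in the top view. I had no good earlier network fix to compare it with, but it agrees with where the bottle stands in the first picture.
    - The network gave only a low-confidence, wrong place for the caliper (it pointed at the bush). The arm never went near the bottle or the caliper.
- **Contact:** The measured force at the end was under 1 N, with the arm well clear.

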